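# Clip the long plant label to the record board

### The job

Take the long metal plant label by its wooden grip and slide its front end squarely and centrally under the sprung clip of the record board, letting the label's own edge lift the clip: the gripper must not touch the clip. Push it in until about 30 mm of the label is past the clip bar, then let go so that it lies flat on the board, held by the clip; leave the short label where it lies.

Things in the scene. Friction and masses are not known exactly. Their poses are not given: they have to be found in the camera images.
- label_grip (a point): Centre of the dark wood rib (34 long in x, 16 wide, 42 mm tall: grip its width) on the LONG label, the one to clip: grey metal plate 140 x 50 x 6 mm, 90 g, lying flat. The point is on the midline, 27 mm above the plate's underside. x runs along the plate to its front end, 85 mm ahead; its tail is 55 mm behind; z up.
- short_label_grip (a point): Same point on the like rib of the SHORT label, which must stay where it lies: plate 85 x 50 x 6 mm, front end 47.5 mm ahead along x, tail 37.5 mm behind; point 27 mm above its underside. The labels lie on either side of the board; either may be on the left.
- clip_bar (a point): Point on the top of the fixed dark-brown board (280 x 130 x 9 mm), under the middle of the clip's bar. x: along the board, away from the robot, the way a label slides in; z up. Board reaches 200 mm before it, 80 past. Steel clip, 90 mm wide: bar 0.5 mm off the board; flared lip slopes up from it to a tip 31 mm before it, 12 mm above the board. Stop 48 mm past the bar.
- clip (a joint): Clip angle in rad about a hinge 55 mm past the bar, 11 mm above the board: 0 shut, grows as the bar rises (limit 0.6), about 0.1 with a label under it. Sprung shut, about 1.6 N at the bar; a plate pushed flat along the board under the lip lifts it with up to about 15 N of push. The shut clip and its hinge reach 22 mm above the board.

How it is judged (in metres and radians):
At the end, for the whole second after the job is handed in: The long label lies flat (within 6 degrees) on the board with its front end 15 to 51 mm past the clip bar, within 15 mm of the board's midline and 12 degrees of its direction, and the clip's bar rests on it (clip at 0.05 to 0.2 rad) (x of label_grip in the frame of clip_bar between -0.07 and -0.034 m and y of label_grip in the frame of clip_bar between -0.015 and 0.015 m and z of label_grip in the frame of clip_bar between 0.022 and 0.032 m and angle between the x axis of label_grip and the x axis of clip_bar, either way round below 0.21 rad and angle between label_grip's own z axis and vertical below 0.1 rad and value of joint clip between 0.05 and 0.2 rad); the robot touches nothing.
It fails at once if the gripper pushes on the clip itself (contact force between any of the arm, the fingers and clip above 1 N).
It fails at once if the short label is moved by more than 25 mm (distance of short_label_grip from where it was at the start of the episode above 0.025 m).
It also fails if it takes over 38 s, if anything falls off the work surface, if the arm or the gripper's body presses on something with over 40 N, if the wrist force passes 120 N, or if a joint passes its speed limit or range.

### The arm

A 6-joint arm with a two-finger parallel gripper is mounted at the origin on the work surface. World frame = base frame: x ahead of the robot, y to its left, z up, the work surface at z = 0. Lengths are in mm, angles in rad, forces in N, time in s.
With the tool pointing down it reaches from about 350 to 775 mm from the base axis. Payload 7.3 kg.
Tool frame: the origin (TCP) lies between the finger pads; the fingertips stand 22 mm ahead of it and the grasp point (between the pads) lies 3 mm ahead of it; z points along the fingers, x is the direction in which the jaws open and shut, and the axes are right-handed (so a half turn about z gives the same grasp; the last joint's range is limited). The gripper opens to 92 mm and grips with 3 to 60 N. Pads are 19 mm wide; open, the fingers measure 130 mm over their backs; the gripper's body (75 mm by 190 mm) begins 47 mm behind the grasp point.
Start: joints at [0.994, 0.342, 1.524, -0, 1.275, -0.146], TCP at [219.226, 477.056, 248.741] pointing down, gripper open.
Joint ranges: [-2.53, 2.53], [-0.77, 2.02], [0.04, 2.7], [-1, 4.14], [0.28, 2.66], [-3.11, 3.11]. Speed limits (rad/s): [2.57, 2.57, 3.14, 3.14, 3.14, 3.14].

### API

Orientations are given as [roll, pitch, yaw] about the fixed x, y, z axes, in that order (R = Rz(yaw) Ry(pitch) Rx(roll)).
In Python, from plant import * gives the robot as it stands. The module is installed in compiled form; this text tells all that it offers.
- The arm moves only by the shell command python3 -m handwheel 'ROWS' [OPENING]. ROWS is a JSON object of lists of equal length, an entry for each row: "translation": the shift along the world's x, y, z in units of 15 cm (1.0 is 15 cm), a list of three; "twist": the turn about the world's z in units of 90 degrees (1.0 is 90 degrees). In form: {"translation": [[tx, ty, tz], ...], "twist": [twist, ...]}. A call has exactly 8 rows; each row shifts and turns the pose as measured when the row begins; what a row does not reach is not made up. A row lasts 1/8 s, in which the tool goes at most 62.5 mm and 10.7 degrees, less where a joint would pass 70% of its speed; a pose out of reach is approached as far as the arm can. A call with a number of a shift or a turn outside -1 to 1 is refused whole. A call with a gripper value outside its range is refused whole. OPENING is the closure in counts, from 0 (fully open) to 255 (shut), set as the call begins (- or left out, the last holds). The fingers move at their own pace and stop on an object; the grip force is fixed at half the most. Time passes only in rows, so rows that do not move let the fingers close, or fill a call up. It gives the time, the measured TCP pose, the force and the opening at its end, in the units of the state.
- get_obs(): the state, without advancing time (a new reading comes with each control period).
- capture(name): name is "scene" or "side" or "wrist"; returns a dict with "img" (420x560x3 uint8, red, green, blue), "vertical_fov" (degrees; the focal length in pixels is half the picture's height over the tangent of half this angle, whatever the lens; pixels are square), "cx", "cy" (the principal point, pixels), "world_from_camera" (4x4, takes a point from camera to world coordinates). Camera axes: x right, y up, looking along -z (the intrinsics and any distortion apply to the point x, -y, -z); pixel columns grow to the right and rows downward; lengths in mm; the calibration is good to about 2 mm. The wrist camera is an equidistant fisheye: a pixel r from the principal point sees the ray r / f radians off the axis. A picture is of the moment at which its call begins. There is no depth.
- close_job(): hands the job in, once; it reports no verdict.
Trained networks look in the newest picture that a camera, given by its name, has taken for a name from the list of things; names that differ only in an ending like _2 or _b are one class to them, and where a whole thing is asked for, a point or a joint stands for the part that bears it (a point fixed in the world has none). Each returns a list of dicts, best first, with "score" (0 to 1); they miss things now and then, are a little off and sometimes report something else, mostly with a low value. They report only what shows in the picture. A call takes as long as a camera call.
- search_frame(camera, label): "position" ([x, y, z] in mm, in the coordinates of the camera as it stood for that picture, good to about 4 mm: the middle of the surface that is visible of it).
- spot_point(camera, label): "position" ([x, y, z] in mm, in the coordinates of the camera as it stood for that picture, good to about 4 mm: a listed point, or the origin of a listed thing).
The state is a dict: "time": time; "joint_positions": joint angles; "dq": joint speeds; "tau": joint torques, N m; "tool_pos": TCP position; "tcp_rot": TCP orientation; "contact_force": force on the tool from outside, world axes, zero at the start; "moment": the same for the moment, N m; "grip_width": finger opening in mm.
Only numpy, scipy, OpenCV 4.12 (cv2) and the standard library are available. Lean on these libraries where they do the work, as an engineer would, in place of code of your own. Each camera call takes 0.05 s, during which the arm holds its last target.

## Working session

There is one attempt and no reset: what is moved stays moved. The work goes in short steps, Python scripts to look and compute and a shell command to move; the robot and the scene stay as the last step left them, time stands still between calls to the robot, and variables do not carry over. Pictures are saved under pics/ and viewed, and the job is handed in when it is done.

```bash
mkdir -p pics; cat > h.py <<'E'
from plant import *
import numpy as np, cv2
def snap(cam,fn):
    c=capture(cam); cv2.imwrite('pics/'+fn,c['img'][:,:,::-1]); return c
def w(c,p): return (np.array(c['world_from_camera'])@np.r_[p,1])[:3]
E
python3 - <<'E'
from h import *
np.set_printoptions(precision=1,suppress=True)
o=get_obs(); print(o)
for cam in ['scene','side','wrist']:
    c=snap(cam,cam+'0.png'); print(cam,c['vertical_fov'],c['cx'],c['cy'],np.array(c['world_from_camera']))
    for l in ['label_grip','short_label_grip','clip_bar']:
        for f in (spot_point,search_frame):
            try:print(l,f.__name__,[(round(d['score'],2),w(c,d['position'])) for d in f(cam,l)[:3]])
            except Exception as e: print(l,e)
E
```

```text
{'time': 0.0, 'joint_positions': array([ 1. ,  0.3,  1.5, -0. ,  1.3, -0.1]), 'dq': array([ 0.,  0., -0.,  0., -0., -0.]), 'tau': array([ -0. , -43.1, -24.4,   0.1,   0.1,  -0. ]), 'tool_pos': array([219. , 476.7, 248. ]), 'tcp_rot': array([-3.1,  0. ,  1.1]), 'contact_force': array([0.8, 0.4, 0.6]), 'moment': array([0., 0., 0.]), 'grip_width': 92.13034395742427}
scene 42.35671557036435 276.24192201895187 213.72770345762876 [[  -0.5   -0.5    0.7 1453.4]
 [   0.9   -0.2    0.4  511.2]
 [  -0.     0.8    0.5  670. ]
 [   0.     0.     0.     1. ]]
label_grip call [(0.91, array([ 510.6, -282.5,   30.7]))]
label_grip call [(0.71, array([ 527.2, -278.3,   11.5])), (0.17, array([507.4, 275.6,  11.4]))]
short_label_grip call [(0.63, array([491.5, 269.7,  28. ]))]
short_label_grip call [(0.94, array([505.7, 273. ,  10.7]))]
clip_bar call [(0.58, array([675.2, -57. ,  11.3]))]
clip_bar call [(0.65, array([651.2, -50.8,   6.5])), (0.42, array([509.4, 278.9,  10.4]))]
side 53.530180231041456 286.7603755778851 205.24440495844175 [[ -1.    0.1  -0.1 481.2]
 [ -0.1  -0.6   0.8 667.6]
 [ -0.    0.8   0.6 506. ]
 [  0.    0.    0.    1. ]]
label_grip call [(0.68, array([ 519.1, -281.2,   28.8]))]
label_grip call [(0.66, array([ 523.9, -279. ,    8.7]))]
short_label_grip call [(0.95, array([493.6, 267.3,  28.2]))]
short_label_grip call [(0.97, array([495.7, 272.7,   5.2]))]
clip_bar call []
clip_bar call [(0.95, array([616. , -37.9,  10.5]))]
wrist 65.70646984690485 281.49260707791825 212.7229913344085 [[  0.4  -0.9  -0.3 147.4]
 [  0.9   0.4   0.1 510. ]
 [ -0.   -0.3   1.  385. ]
 [  0.    0.    0.    1. ]]
label_grip call []
label_grip call []
short_label_grip call []
short_label_grip call []
clip_bar call []
clip_bar call []
```

View pics/scene0.png

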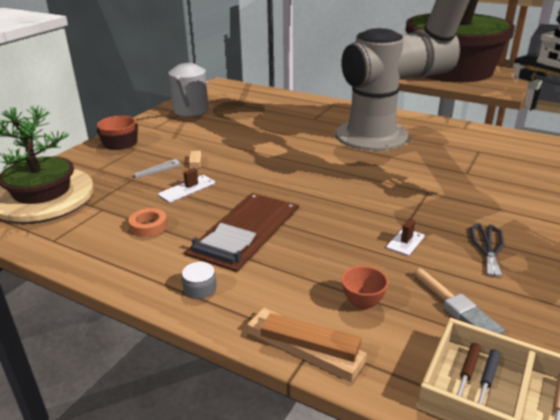

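View pics/side0.png

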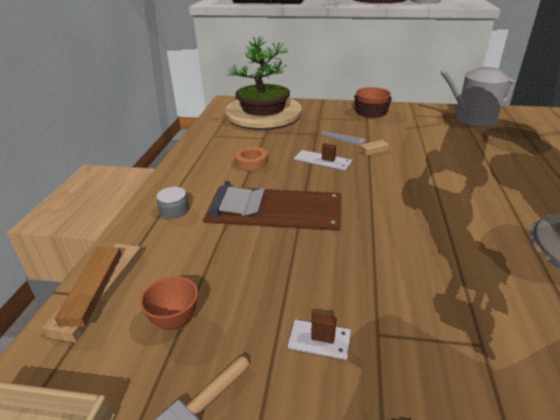

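The scene view shows the long label with its rib near (190,178), the board around (245,230) with the clip at its lower-left end, and the short label at (407,240). In the side view, they sit at (328,153), (275,207) and (322,335). I'll enlarge these areas to get the directions.

```bash
python3 - <<'E'
import cv2,numpy as np
a=cv2.imread('pics/scene0.png'); b=cv2.imread('pics/side0.png')
t=cv2.resize(a[160:275,140:310],(800,541),interpolation=cv2.INTER_CUBIC); cv2.imwrite('pics/sc_crop.png',t)
t=cv2.resize(b[135:235,200:360],(800,500),interpolation=cv2.INTER_CUBIC); cv2.imwrite('pics/sd_crop.png',t)
E
```

```text
(no output)
```

View pics/sc_crop.png

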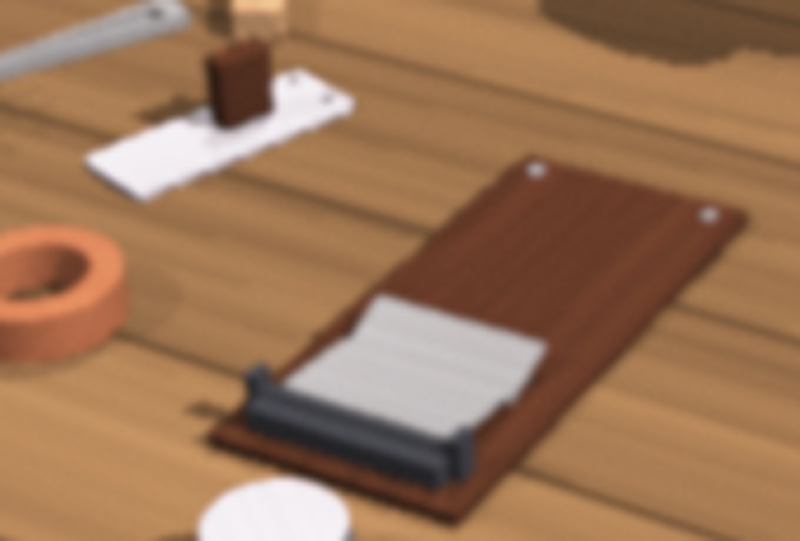

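View pics/sd_crop.png

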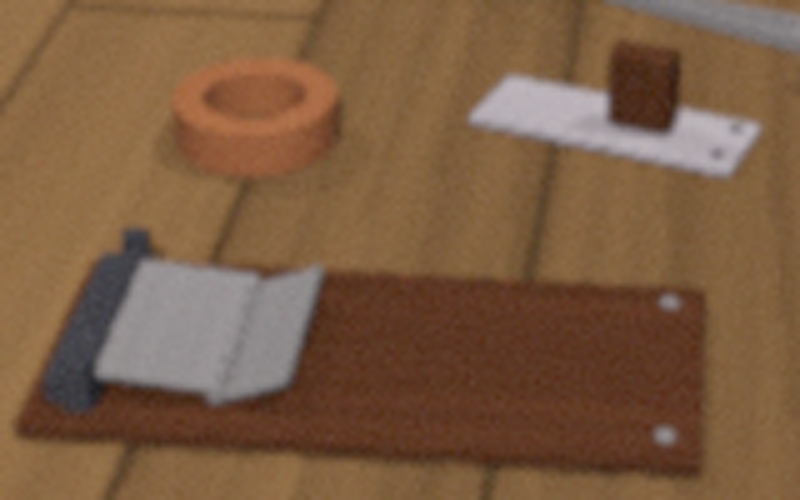

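```bash
cat > g.py <<'E'
from h import *
np.set_printoptions(precision=1,suppress=True)
def ray(c,u,v,z):
    f=210/np.tan(np.radians(c['vertical_fov']/2)); d=np.array([(u-c['cx'])/f,-(v-c['cy'])/f,-1])
    M=np.array(c['world_from_camera']); d=M[:3,:3]@d; o=M[:3,3]; return (o+d*(z-o[2])/d[2])[:2]
E
python3 - <<'E'
from g import *
S=capture('scene');D=capture('side')
s=lambda u,v,z:ray(S,140+u*170/800-.4,160+v*115/541-.4,z)
d=lambda u,v,z:ray(D,200+u/5-.4,135+v/5-.4,z)
def ang(a,b): return np.degrees(np.arctan2(*(a-b)[::-1]))
for n,P in [('scene label',[s(300,70,6),s(353,102,6),s(87,158,6),s(145,197,6)]),('side label',[d(762,125,6),d(733,175,6),d(508,75,6),d(470,118,6)])]:
    P=np.array(P);t=P[:2].mean(0);f=P[2:].mean(0);print(n,P,'ang',ang(f,t),'len',np.linalg.norm(f-t),'grip',t+(f-t)*55/140)
P=np.array([s(530,155,9),s(748,215,9),s(210,435,9),s(457,515,9)]);t=P[:2].mean(0);f=P[2:].mean(0);print('board',P,ang(f,t),np.linalg.norm(f-t),'clip',t+(f-t)*200/280, ang(P[2],P[0]),ang(P[3],P[1]))
P=np.array([d(705,290,9),d(700,460,9),d(18,430,9)]);print(P,ang(P[2],P[1]) ,np.linalg.norm(P[2]-P[1]),ang(P[2],P[0]))
t=P[:2].mean(0);print('clip',t+(P[2]-t)*0)
print('rib top side', d(645,48,48),'scene',s(240,50,48))
E
```

```text
scene label [[ 451.4 -293.9]
 [ 468.4 -245.7]
 [ 585.7 -334.5]
 [ 603.2 -281.2]] ang -15.806482153091817 len 139.81404305535483 grip [ 512.8 -284.7]
side label [[ 456.9 -289.8]
 [ 470.2 -235.7]
 [ 591.8 -331.3]
 [ 605.7 -280.2]] ang -17.640550425176382 len 141.8766981974173 grip [ 516.7 -279.6]
board [[ 477.2 -126. ]
 [ 477.6    3.2]
 [ 757.2 -119. ]
 [ 753.3    9.1]] 1.3352081071071116 277.9336828714113 clip [675.9 -56.8] 1.4372345264084394 1.2316271401548045
[[ 480.1 -123.8]
 [ 477.6    2.4]
 [ 752.5   16.3]] 2.8818707599967768 275.30794843956966 27.204785718948017
clip [478.8 -60.7]
rib top side [ 517.9 -285.1] scene [ 511.2 -285.1]
```

```bash
python3 -m handwheel '{"translation":[[0.24,-0.34,0],[0.24,-0.34,0],[0.24,-0.34,0],[0.24,-0.34,0],[0.24,-0.34,0],[0.24,-0.34,0],[0.24,-0.34,0],[0.05,-0.4,0]],"twist":[0,0,0,0,0,0,0,0]}' 0
```

```text
time: 2.15
tool_pos: [480.0, 56.9, 249.5]
tcp_rot: [3.138, -0.005, 1.149]
contact_force: [1.6, -0.1, 0.5]
grip_width: 92.0
```

```bash
python3 -m handwheel '{"translation":[[0.05,-0.4,0],[0.05,-0.4,0],[0.05,-0.4,0],[0,-0.4,0],[0,-0.4,0],[0,-0.3,0],[0,0,0],[0,0,0]],"twist":[0.03,0.03,0.03,0,0,0,0,0]}' 0; python3 - <<'E'
from g import *
c=snap('wrist','w1.png'); print(c['world_from_camera'])
for l in ['label_grip','short_label_grip','clip_bar']:
   for f in (spot_point,search_frame): print(l,[(round(d['score'],2),w(c,d['position'])) for d in f('wrist',l)[:3]])
E
```

```text
time: 3.15
tool_pos: [501.7, -303.7, 248.9]
tcp_rot: [3.136, -0.006, 1.289]
contact_force: [0.0, -0.4, 0.6]
grip_width: 91.6
[[   0.3   -0.9   -0.3  424.7]
 [   1.     0.3    0.1 -282.5]
 [   0.    -0.3    1.   384.7]
 [   0.     0.     0.     1. ]]
label_grip [(0.89, array([ 521.4, -282.2,   26. ]))]
label_grip [(0.86, array([ 523.4, -285.2,    1.6]))]
short_label_grip []
short_label_grip []
clip_bar [(0.76, array([682.1, -54.1,  12.8]))]
clip_bar [(0.8, array([570. , -63.3,   5.9]))]
```

View pics/w1.png

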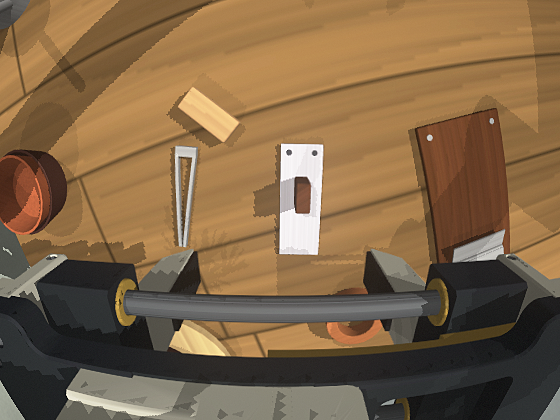

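The wrist view shows the label's plate from (282,144) to (319,255), the rib at about (303,195), and the board at right, from (415,130)/(495,108) to the clip at (480,245).

```bash
cat >> g.py <<'E'
def fray(c,u,v,z):
    f=210/np.tan(np.radians(c['vertical_fov']/2)); x,y=u-c['cx'],v-c['cy']; r=np.hypot(x,y); th=r/f
    d=np.array([np.sin(th)*x/r,-np.sin(th)*y/r,-np.cos(th)]); M=np.array(c['world_from_camera']); d=M[:3,:3]@d;o=M[:3,3]
    return (o+d*(z-o[2])/d[2])[:2]
E
python3 - <<'E'
from g import *
c=capture('wrist')
im=cv2.imread('pics/w1.png'); cv2.imwrite('pics/w1c.png',cv2.resize(im[135:265,250:350],(600,780)[:2],interpolation=cv2.INTER_CUBIC)[:600])
P=np.array([fray(c,*p,6) for p in [(281,144),(323,144),(278.5,254),(320,255)]]);t=P[:2].mean(0);f=P[2:].mean(0);d=f-t
print(P,np.degrees(np.arctan2(d[1],d[0])),np.linalg.norm(d),t+d*55/140)
P=np.array([fray(c,*p,9) for p in [(415,130),(496,108)]]);d=P[0]-P[1];print(P,np.linalg.norm(d),np.degrees(np.arctan2(d[1],d[0])),'perp')
E
```

```text
[[ 459.9 -290.9]
 [ 473.2 -243.6]
 [ 592.8 -332.6]
 [ 609.4 -281.7]] -16.53576524280811 140.3512083432611 [ 519.4 -282.9]
[[ 483.7 -128.4]
 [ 478.9    1.2]] 129.76532197133616 -87.87762473945025 perp
```

View pics/w1c.png

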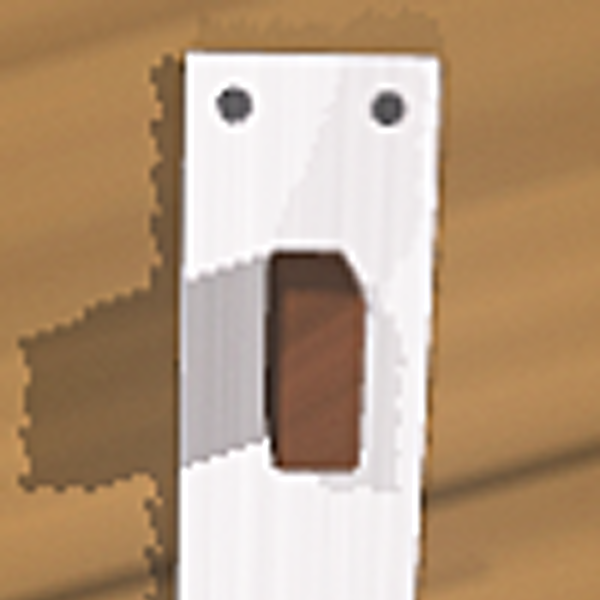

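```bash
python3 -m handwheel '{"translation":[[0.05,0.07,-0.1],[0.05,0.07,-0.2],[0,0,-0.25],[0,0,-0.25],[0,0,-0.2],[0,0,-0.15],[0,0,0],[0,0,0]],"twist":[0,0,0,0,0,0,0,0]}' 0; python3 - <<'E'
from g import *
c=snap('wrist','w2.png')
for l in ['label_grip']:
   for f in (spot_point,search_frame): print(l,[(round(d['score'],2),w(c,d['position'])) for d in f('wrist',l)[:3]])
E
```

```text
time: 4.55
tool_pos: [518.4, -273.8, 66.7]
tcp_rot: [3.138, -0.008, 1.294]
contact_force: [-0.0, -0.9, 1.0]
grip_width: 91.8
label_grip [(0.85, array([ 521.4, -284.3,   25. ]))]
label_grip [(0.97, array([ 507. , -280.4,    3.9]))]
```

View pics/w2.png

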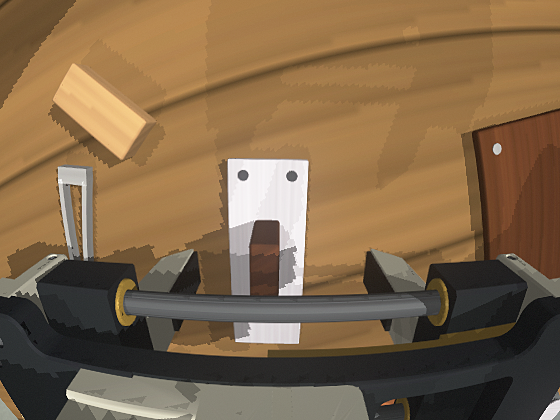

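The fingers straddle the rib, which sits at about (265,258), slightly left of centre. I'll shift about -8 mm in y, go down and grip.

```bash
python3 -m handwheel '{"translation":[[0,-0.05,0],[0,0,-0.1],[0,0,-0.1],[0,0,0],[0,0,0],[0,0,0],[0,0,0],[0,0,0]],"twist":[0,0,0,0,0,0,0,0]}' 0; 
```

```text
time: 5.7
tool_pos: [519.0, -282.9, 36.7]
tcp_rot: [3.134, -0.007, 1.294]
contact_force: [0.2, -0.2, -0.3]
grip_width: 92.1
```

```bash
python3 -m handwheel '{"translation":[[0,0,0],[0,0,0],[0,0,0],[0,0,0],[0,0,0],[0,0,0],[0,0,0],[0,0,0]],"twist":[0,0,0,0,0,0,0,0]}' 255; 
```

```text
time: 6.7
tool_pos: [519.2, -283.0, 37.0]
tcp_rot: [3.134, -0.006, 1.294]
contact_force: [-0.1, -1.6, 0.2]
grip_width: 16.6
```

```bash
python3 -m handwheel '{"translation":[[0,0,0.1],[0,0,0.2],[0,0,0.1],[0,0.1,0],[0.01,0.3,0],[0.01,0.35,0],[0.01,0.35,0],[0.01,0.3,0]],"twist":[0,0,0,0,0.06,0.07,0.07,0]}' 255;
```

```text
time: 7.7
tool_pos: [521.8, -65.8, 97.4]
tcp_rot: [3.137, -0.009, 1.613]
contact_force: [0.2, 0.7, -1.1]
grip_width: 16.3
```

```bash
python3 -m handwheel '{"translation":[[0,0,0],[0,0,0],[0,0,0],[0,0,0],[0,0,0],[0,0,0],[0,0,0],[0,0,0]],"twist":[0,0,0,0,0,0,0,0]}' 255;  python3 - <<'E'
from g import *
for cam in ['wrist','side','scene']:
  c=snap(cam,cam+'3.png')
  for l in ['label_grip','clip_bar']: print(l,[(round(d['score'],2),w(c,d['position'])) for d in spot_point(cam,l)[:3]])
E
```

```text
time: 8.7
tool_pos: [519.9, -64.6, 95.6]
tcp_rot: [3.141, -0.01, 1.613]
contact_force: [0.4, -0.1, -1.1]
grip_width: 16.1
label_grip [(0.68, array([519.5, -67.4,  81.1]))]
clip_bar []
label_grip [(0.62, array([519.6, -63.9,  91.3]))]
clip_bar [(0.7, array([675.7, -53.4,  12.7]))]
label_grip [(0.91, array([515.5, -61.2,  86.5]))]
clip_bar [(0.67, array([672.8, -58.3,   7.2]))]
```

View pics/wrist3.png

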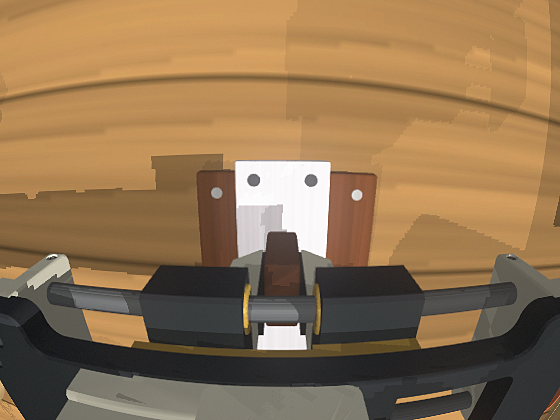

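View pics/side3.png

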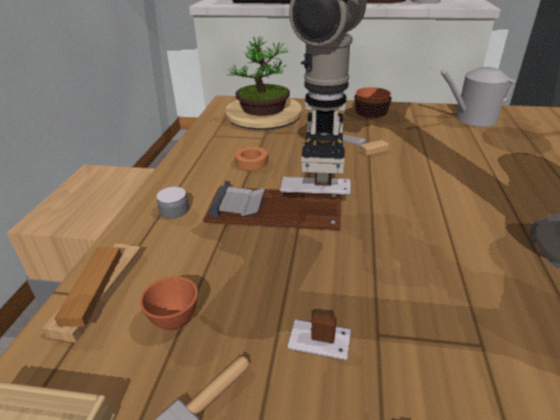

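View pics/scene3.png

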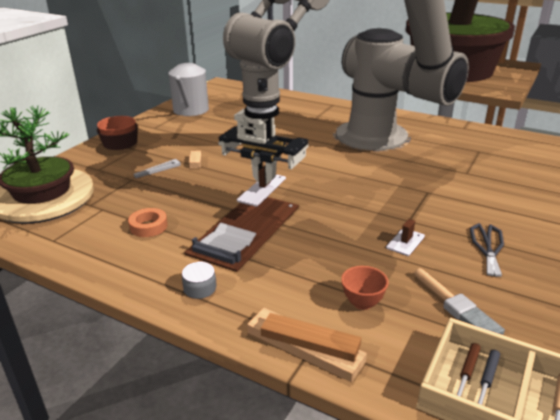

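The wrist view shows the label's tail edge from (235,161) to (331,162), with the board's near edge behind it from (197,171) to (377,174).

```bash
python3 - <<'E'
from g import *
c=capture('wrist')
for n,z,p in [('label tail',65,[(235,161),(331,162)]),('board near',9,[(197,170),(377,174)]),('board rivets',9,[(217,193),(357,195)]),('label holes',65,[(253,180),(311,180.5)])]:
    P=np.array([fray(c,*q,z) for q in p]);d=P[1]-P[0];print(n,P.ravel(),'mid',P.mean(0),'len',np.linalg.norm(d),'yaw',np.degrees(np.arctan2(d[1],d[0]))-90)
E
```

```text
label tail [465.1 -91.2 463.6 -41.3] mid [464.3 -66.3] len 49.911150736243016 yaw 1.7129505033600765
board near [ 480.2 -125.6  477.9    2.6] mid [479.1 -61.5] len 128.25511233728344 yaw 1.0626423443379878
board rivets [ 496.6 -111.2  494.1  -10.8] mid [495.3 -61. ] len 100.39436131308157 yaw 1.426745033035786
label holes [474.9 -81.6 474.  -51.2] mid [474.4 -66.4] len 30.39448920660764 yaw 1.7567795827897044
```

```bash
python3 -m handwheel '{"translation":[[0.03,0.015,0],[0.03,0.015,-0.1],[0,0,-0.1],[0,0,-0.07],[0,0,-0.04],[0,0,0],[0,0,0],[0,0,0]],"twist":[0,0,0,0,0,0,0,0]}' 255;  python3 - <<'E'
from g import *
for cam in ['side','scene']:
  c=snap(cam,cam+'4.png')
  for l in ['label_grip','clip_bar']: print(l,[(round(d['score'],2),w(c,d['position'])) for d in spot_point(cam,l)[:3]])
im=cv2.imread('pics/side4.png'); cv2.imwrite('pics/side4c.png',cv2.resize(im[130:240,195:355],(800,550),interpolation=cv2.INTER_CUBIC))
im=cv2.imread('pics/scene4.png'); cv2.imwrite('pics/scene4c.png',cv2.resize(im[160:275,150:310],(800,575),interpolation=cv2.INTER_CUBIC))
E
```

```text
time: 10.2
tool_pos: [529.2, -59.3, 45.8]
tcp_rot: [3.141, -0.01, 1.614]
contact_force: [-0.8, 0.2, 1.3]
grip_width: 16.0
label_grip [(0.69, array([525.7, -60.8,  37.4]))]
clip_bar [(0.8, array([676.4, -54.8,   9.2]))]
label_grip [(0.83, array([521.4, -59. ,  40.2]))]
clip_bar [(0.71, array([671.7, -55.7,   9.5]))]
```

View pics/side4c.png

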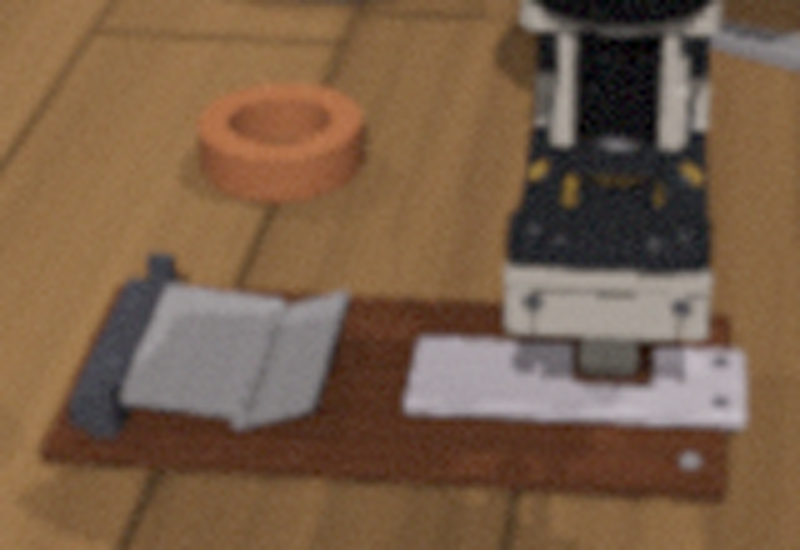

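View pics/scene4c.png

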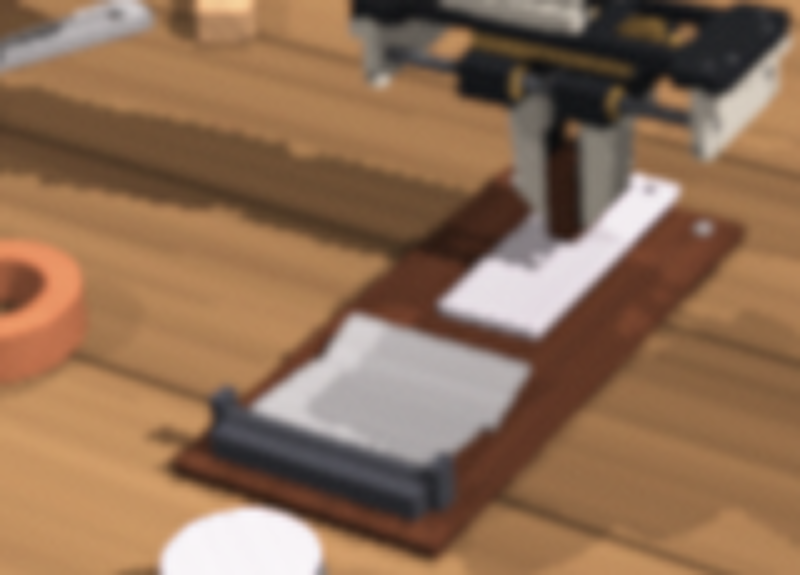

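The label lies on the board, centred, with its front about 30 mm short of the lip (front edge at (405,385) in the side crop, lip at about (330,340)). I'll slide it in.

```bash
python3 -m handwheel '{"translation":[[0.06,0.002,0],[0.06,0.002,0],[0.06,0.002,0],[0.06,0.002,0],[0.05,0.001,0],[0.05,0.001,0],[0.05,0.001,0],[0,0,0]],"twist":[0,0,0,0,0,0,0,0]}' 255;  python3 - <<'E'
from g import *
c=snap('side','side5.png')
im=cv2.imread('pics/side5.png'); cv2.imwrite('pics/side5c.png',cv2.resize(im[130:240,195:355],(800,550),interpolation=cv2.INTER_CUBIC))
E
```

```text
time: 11.5
tool_pos: [588.7, -57.3, 46.0]
tcp_rot: [-3.135, -0.011, 1.614]
contact_force: [1.0, -0.5, 0.2]
grip_width: 15.7
```

View pics/side5c.png

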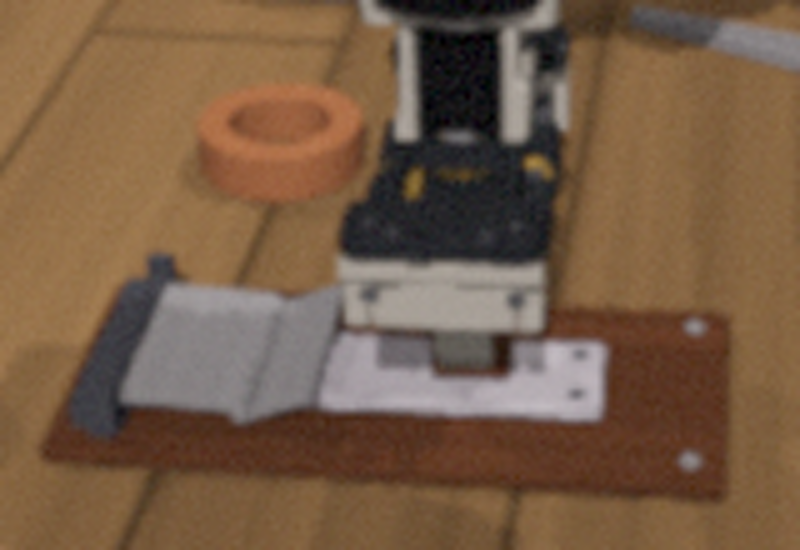

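The front end is under the lip, just reaching the bar; no lift yet. I'll go on pushing.

```bash
python3 -m handwheel '{"translation":[[0.04,0.001,0],[0.04,0.001,0],[0.04,0.001,0],[0.04,0.001,0],[0.03,0.001,0],[0.03,0.001,0],[0,0,0],[0,0,0]],"twist":[0,0,0,0,0,0,0,0]}' 255;  python3 - <<'E'
from g import *
c=snap('side','side6.png')
im=cv2.imread('pics/side6.png'); cv2.imwrite('pics/side6c.png',cv2.resize(im[130:240,195:355],(800,550),interpolation=cv2.INTER_CUBIC))
for l in ['label_grip','clip_bar']: print(l,[(round(d['score'],2),w(c,d['position'])) for d in spot_point('side',l)[:3]])
E
```

```text
time: 12.55
tool_pos: [613.6, -55.0, 46.9]
tcp_rot: [-3.112, -0.015, 1.615]
contact_force: [-3.4, 0.5, 3.5]
grip_width: 15.6
label_grip [(0.72, array([611.5, -57.5,  40.7]))]
clip_bar [(0.9, array([675.5, -53.6,   6.2]))]
```

View pics/side6c.png

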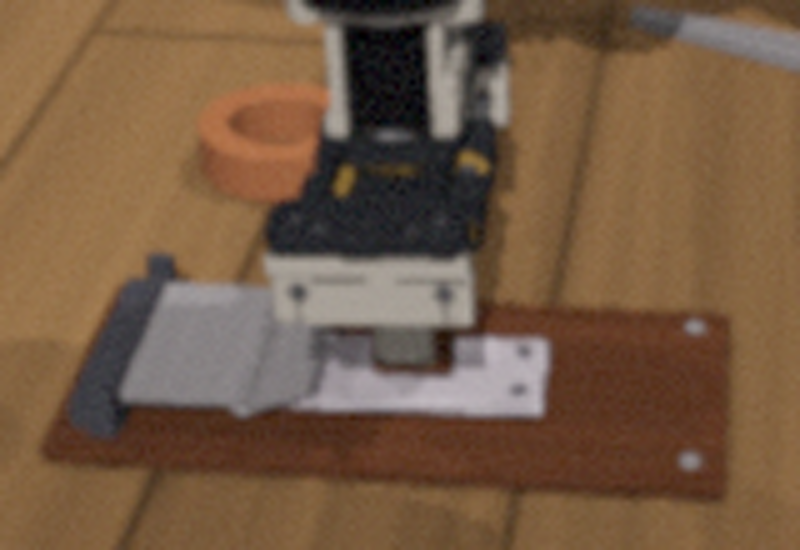

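The clip has lifted and the label is moving in. About 8–10 mm remain.

```bash
python3 -m handwheel '{"translation":[[0.04,0,0],[0.04,0,0],[0.03,0,0],[0.02,0,0],[0,0,0],[0,0,0],[0,0,0],[0,0,0]],"twist":[0,0,0,0,0,0,0,0]}' 255;  python3 - <<'E'
from g import *
c=snap('side','side7.png')
im=cv2.imread('pics/side7.png'); cv2.imwrite('pics/side7c.png',cv2.resize(im[130:240,195:355],(800,550),interpolation=cv2.INTER_CUBIC))
for l in ['label_grip','clip_bar']: print(l,[(round(d['score'],2),w(c,d['position'])) for d in spot_point('side',l)[:3]])
c=snap('wrist','wrist7.png')
for l in ['label_grip','clip_bar']: print(l,[(round(d['score'],2),w(c,d['position'])) for d in spot_point('wrist',l)[:3]])
E
```

```text
time: 13.7
tool_pos: [629.1, -54.4, 47.4]
tcp_rot: [-3.101, -0.017, 1.615]
contact_force: [-2.9, 0.9, 2.8]
grip_width: 15.9
label_grip [(0.87, array([631.8, -55.7,  39.9]))]
clip_bar [(0.9, array([678.7, -50.9,  12.9]))]
label_grip [(0.6, array([631.7, -58.5,  33.1]))]
clip_bar [(0.66, array([681.3, -56.7,   9.5]))]
```

View pics/side7c.png

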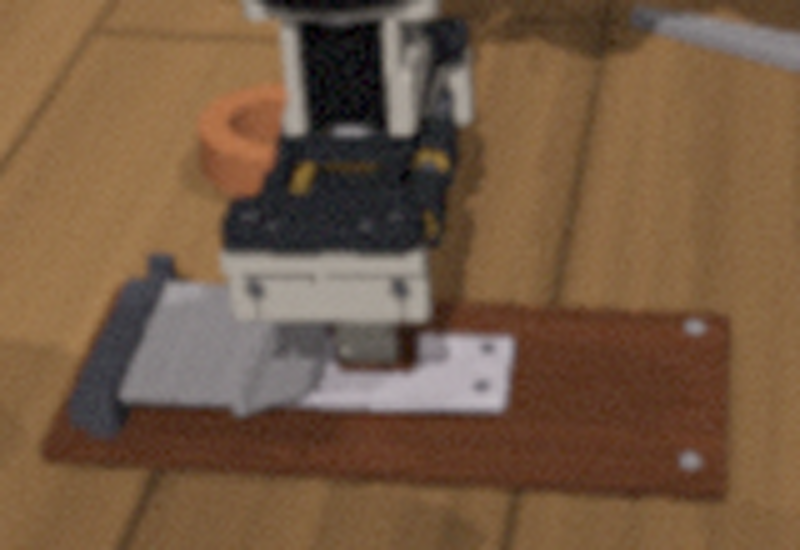

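View pics/wrist7.png

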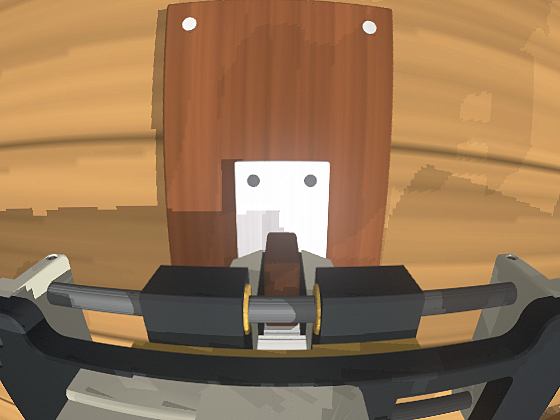

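The wrist view shows the label's tail edge at (235,161)–(329,162), roughly central on the board, with the rivets at (189,24) and (369,28).

```bash
python3 - <<'E'
from g import *
c=capture('wrist'); m={}
for n,z,p in [('tail',15,[(235,161),(329,162)]),('riv',9,[(189,24),(369.5,28)]),('near',9,[(168,3),(392,7)])]:
    P=np.array([fray(c,*q,z) for q in p]);d=P[1]-P[0];m[n]=P.mean(0);print(n,P.ravel(),'mid',P.mean(0),'len',np.linalg.norm(d),'yaw',np.degrees(np.arctan2(d[1],d[0]))-90)
d=m['tail']-m['riv'];print('tail ahead of rivets',d,'grip in clip x', d[0]+16.5-200+55, 'y',d[1]-d[0]*.028)
c=capture('side')
d=lambda u,v,z:ray(c,195+u/5-.4,130+v/5-.4,z)
print('side tail',(d(517,337,15)+d(505,412,15))/2)
E
```

```text
tail [573.6 -81.6 572.1 -31.6] mid [572.9 -56.6] len 50.08009000018821 yaw 1.7540520831476414
riv [ 496.  -111.7  493.9  -10.9] mid [494.9 -61.3] len 100.85566932291788 yaw 1.2062169309323423
near [ 481.4 -125.6  477.9    2.7] mid [479.7 -61.5] len 128.38810254783414 yaw 1.5528957650339095
tail ahead of rivets [78.   4.7] grip in clip x -50.538370195720745 y 2.525819075192032
side tail [569.9 -56.8]
```

Measured state: the grip point is about 50 mm before the bar (front about 35 mm past), 2.5 mm off the midline, and square within 1°. I'll release now.

```bash
python3 -m handwheel '{"translation":[[0,0,0],[0,0,0],[0,0,0],[0,0,0],[0,0,0],[0,0,0],[0,0,0],[0,0,0]],"twist":[0,0,0,0,0,0,0,0]}' 0
```

```text
time: 15.1
tool_pos: [629.7, -54.5, 46.5]
tcp_rot: [-3.102, -0.017, 1.615]
contact_force: [0.5, 0.1, 0.3]
grip_width: 89.7
```

```bash
python3 -m handwheel '{"translation":[[0,0,0.1],[0,0,0.15],[0,0,0.2],[-0.1,0,0.2],[-0.3,0,0.1],[-0.3,0,0],[-0.3,0,0],[0,0,0]],"twist":[0,0,0,0,0,0,0,0]}' 0
python3 - <<'E'
from g import *
for cam,(a,b,l,r) in {'side':(130,240,195,355),'scene':(160,275,150,310)}.items():
  c=snap(cam,cam+'8.png')
  im=cv2.imread('pics/'+cam+'8.png'); cv2.imwrite('pics/'+cam+'8c.png',cv2.resize(im[a:b,l:r],None,fx=5,fy=5,interpolation=cv2.INTER_CUBIC))
  for l in ['label_grip','clip_bar','short_label_grip']: print(cam,l,[(round(d['score'],2),w(c,d['position'])) for d in spot_point(cam,l)[:3]])
c=snap('wrist','wrist8.png')
for l in ['label_grip','clip_bar']: print(l,[(round(d['score'],2),w(c,d['position'])) for d in spot_point('wrist',l)[:3]])
E
```

```text
time: 16.1
tool_pos: [476.6, -54.6, 170.1]
tcp_rot: [-3.111, -0.014, 1.615]
contact_force: [1.0, 0.4, 0.1]
grip_width: 91.7
side label_grip [(0.81, array([629.7, -54.2,  39.8]))]
side clip_bar [(0.87, array([677.7, -52.7,   9.2]))]
side short_label_grip [(0.68, array([493.7, 270.1,  25.5]))]
scene label_grip [(0.69, array([622.6, -53.4,  37.2]))]
scene clip_bar [(0.68, array([672.3, -57.4,   6.8]))]
scene short_label_grip [(0.68, array([490.7, 269.4,  28.3]))]
label_grip [(0.68, array([628.3, -55. ,  32.6]))]
clip_bar []
```

View pics/side8c.png

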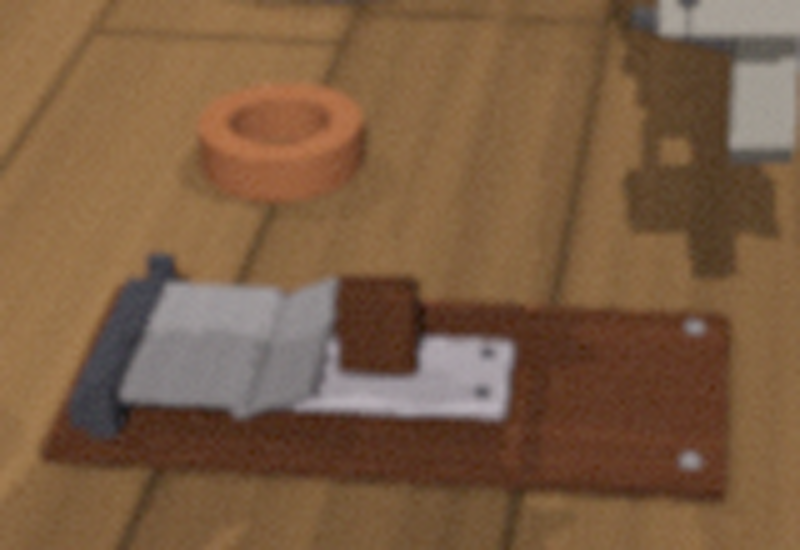

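View pics/scene8c.png

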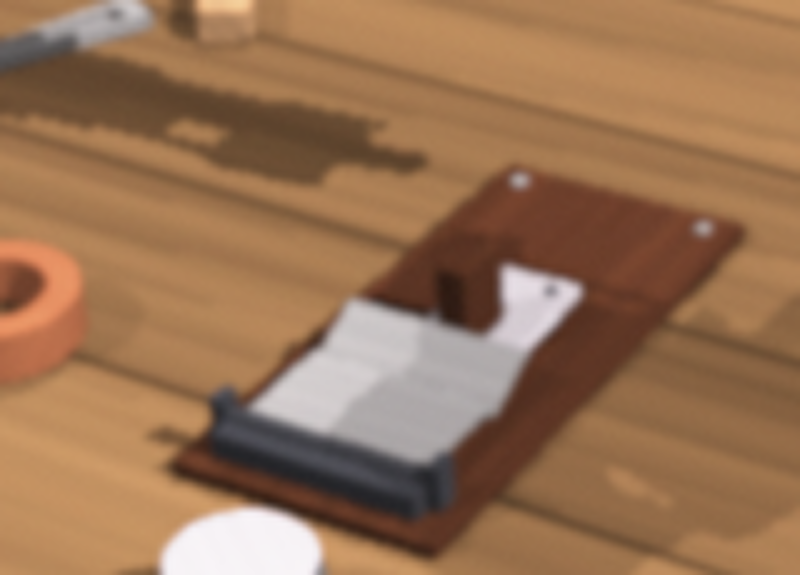

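View pics/wrist8.png

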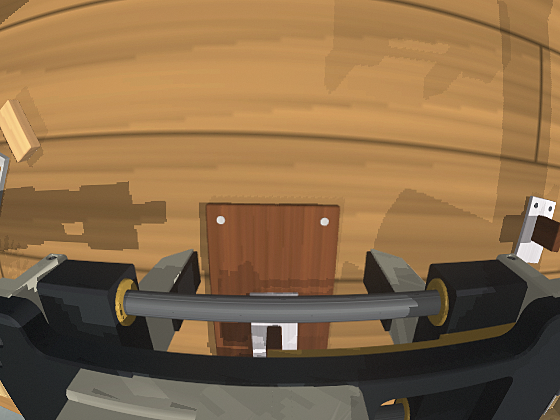

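The side and scene crops show the label lying flat on the board with its front under the lifted clip, rib at (378,325) in the side crop. The arm is clear and the short label is where it was, so I'm handing the job in.

```bash
python3 -c "
from plant import *
print(close_job(), get_obs()['time'])"
```

```text
the job is handed in; nothing more can be done
the job is handed in; nothing more can be done
```

I gripped the long label by its wooden rib, laid it on the board and slid it under the clip, letting its own front edge lift the clip. Then I let go, drew the arm clear and handed the job in at about 16 s. `close_job()` gives no verdict.

What the last checks showed:
- **Fit (measured just before release):** the grip point was about 50 mm before the bar, so the front end was about 35 mm past it rather than the 30 mm asked. It was about 2.5 mm off the midline and within about 1° of square.
- **After release:** the pictures show the label lying flat on the board under the raised clip, with the arm well clear. The cameras put the grip point at x 622.6 to 629.7 mm, in line with the pre-release figure.
- **Short label:** both fixed cameras find it within about 3 mm of its first position.
- **Forces:** the tool force read about 5 N at most at the ends of the moves. The pictures taken during the push show the gripper staying short of the clip.

What disagreed or was not checked:
- **Camera disagreement:** the camera estimates differ from each other by 5–7 mm in x and in height, which is within the allowed limits.
- **Tool tilt:** the tool tilted about 2° during the push. The label shows no visible tilt after release.
- **Clip angle:** I judged it only from the pictures, as I had no direct reading.

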